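# Put the hooked spring on the set-test rack

## Task

Put the tension spring that has a straight hook leg on the set-test rack: first drop its hook leg into the square hole of the steel block, then stretch the spring and set the eye at its other end over the post, so that it stays there stretched by itself, fully down. Leave the other spring, the one with an eye at both ends, where it is in the stand.

Things in the scene. Friction and masses are not known exactly. Their poses are not given: they have to be found in the camera images.
- hook_spring: Spring to fit: steel tension spring, 157 mm long slack, lying level in a cradle of a plywood stand, centre line 45 mm above the bench. Origin: on the centre line, at the middle of its flat grip block (32 mm long, 12 mm wide across y, from 8 mm below to 18 mm above the origin). x points to the eye end, z up. Gripped across the 12 mm it carries level. Weighs 0.14 kg, stretches along x only, else stiff.
- spring_eye (a point): Centre of the wire eye at the hooked spring's other end: 132 mm from the hook leg when slack, 48 mm beyond the middle of the grip block. It lies flat, 5 mm below the centre line; wire 6 mm thick, opening 32 mm wide. The spring can stretch by 59 mm and then pulls with 0.17 N per mm.
- hook_tip (a point): Lower tip of the hook leg, 84 mm from the middle of the grip block along -x (slack). The leg is a 6 mm wire pointing straight down from the spring's centre line, its tip 38 mm below that line. Between leg and block: 16 mm square cap, 16 mm coil, 16 mm cap. The spring rests by the cap at its hook end and the wire neck before its eye in open notches of the stand: lift straight up.
- eye_spring: The other spring, in the other cradle, 90 mm beside the first: the same but with a wire eye at both ends and no hook leg. Origin and axes as on the hooked spring (second eye's centre at x = -101 mm). Either spring may lie in either cradle; both point the same way.
- set_rack: Set-test rack, fixed on the bench: aluminium base plate 255 x 66 x 8 mm, a dark steel block at one end, a post at the other. Origin on the bench under the hole's centre, x from hole to post, z up. The block is 58 x 58 mm, its top 48 mm above the bench. On the fitted spring the centre line is about 51 mm above the bench, the hook's arm on the block, the eye on the collar.
- rack_hole (a point): Centre of the mouth of the square hole in the block, 48 mm above the bench: 28 x 28 mm, 40 mm deep down to the base plate.
- rack_post (a point): Top of the post, on its axis, 58 mm above the bench, 180 mm from the hole's centre. The post is a 10 mm pin that stands 15 mm out of a collar 32 mm across, whose top is 43 mm above the bench. With the leg against the hole's post side the slack spring is some 26 mm too short to reach.

How it is judged:
On the way:
1. the hook leg is in the hole while the eye is not yet over the post (horizontal distance between hook_tip and rack_hole below 0.019 m and z of hook_tip in the frame of set_rack below 0.043 m and horizontal distance between spring_eye and rack_post above 0.018 m), for 0.1 s.
At the end, for the whole second after the job is handed in: The hook leg is in the hole (its tip within 19 mm of the hole's axis and at least 20 mm below the block's top), the eye is round the post (its centre within 18 mm of the post's axis and at least 5 mm below the post's top), and the spring is released and at rest (horizontal distance between hook_tip and rack_hole below 0.019 m and z of hook_tip in the frame of set_rack below 0.028 m and horizontal distance between spring_eye and rack_post below 0.018 m and z of spring_eye in the frame of set_rack below 0.053 m and linear speed of hook_spring below 0.02 m/s); the robot touches nothing.
It fails at once if the other spring, with an eye at both ends, is moved more than 30 mm (distance of eye_spring from where it was at the start of the episode above 0.03 m).
It also fails if it takes over 35 s, if anything falls off the work surface, if the arm or the gripper's body presses on something with over 40 N, if the wrist force passes 120 N, or if a joint passes its speed limit or range.

## Robot

A 6-joint arm with a two-finger parallel gripper is mounted at the origin on a cart in front of the work surface, level with it; the furniture and walls round the work are solid. World frame = base frame: x ahead of the robot, y to its left, z up, the work surface at z = 0. Lengths are in m, angles in rad, forces in N, time in s.
With the tool pointing down it reaches from about 0.35 to 0.875 m from the base axis. Payload 15.5 kg.
Tool frame: the origin (TCP) lies midway between the tips of the shut fingers; the grasp point (between the pads) lies ctrl.grip_point_offset behind it (ctrl.grip_point_offset is the distance from the TCP to the grasp point, in m); z points along the fingers, y is the line along which they close (so a half turn about z gives the same grasp; the last joint's range is limited). The gripper opens to 85 mm and grips with 20 to 120 N. Pads are 22 mm wide; open, the fingers measure 114 mm over their backs; the gripper's body (76 mm by 85 mm) begins 54 mm behind the grasp point. The pads swing forward as they close: fully open they stand 13 mm farther back than shut.
Start: joints at [1.04, 0.494, 1.345, -0, 1.302, -0.096], TCP at [0.263, 0.567, 0.231] pointing down, gripper open.
Joint ranges: [-2.91, 2.91], [-0.82, 2.16], [0.22, 2.67], [-1.22, 4.37], [0.12, 2.79], [-3.08, 3.08]. Speed limits (rad/s): [1.89, 1.89, 2.57, 3.01, 3.01, 3.01].

## Interface

Orientations are given as a unit quaternion [x, y, z, w].
In Python, from rig import ctrl gives the robot as it stands.
- The arm moves only by the tool step_arm, never from a script. Its argument "deltas" is a list of rows, each a list of 7 numbers: the finger opening in m, from 0 to 0.0854, then the shift along the tool's x, y, z in m, then the turn, a rotation vector about the tool's x, y, z in degrees. In form: [[grip, x, y, z, ax, ay, az], ...]. A call has 1 to 8 rows; each row is the pose to reach, as a shift and turn from the pose commanded when the call began, along the tool's axes at that moment; what a row does not reach only later rows make up. A row lasts 1/10 s, in which the tool goes at most 50 mm and 8.59 degrees, less where a joint would pass 70% of its speed; a pose out of reach is approached as far as the arm can. A call with a gripper value outside its range is refused whole. The fingers move at their own pace and stop on an object; "squeeze" is the grip in N (left out, the last holds). Time passes only in rows, so rows that repeat a pose let the fingers close. It gives the time, the measured TCP pose, the force, the opening and the grip force at its end, in the units of the state.
- ctrl.sense(): the state, without advancing time (a new reading comes with each control period).
- ctrl.snapshot(name): name is "side" or "top" or "wrist"; returns (picture, depth): 384x512x3 uint8, red, green, blue; 384x512 float32, m along the optical axis (not along the pixel's ray), 0 where there is no reading.
- ctrl.camera_info(name): a dict with "K" (3x3 intrinsics, pixels), "k1" (the pictures are not rectified: a ray, as slopes to the right and down, at radius r is drawn at 1 + k1 r^2 times it, then the intrinsics apply), "position" and "rotation" of the camera in the world; the wrist camera has in their place "hand_eye" (4x4, takes a point from camera to tool coordinates, whose origin is the TCP and whose axes are the flange's). Camera axes: x right, y up, looking along -z (the intrinsics and any distortion apply to the point x, -y, -z); pixel columns grow to the right and rows downward; lengths in m; the calibration is good to about 2 mm. A picture is of the moment at which its call begins: read the wrist's pose just before it. camera_info takes no time and is no camera call.
- ctrl.finish_job(): hands the job in; it is judged then, once.
The state is a dict: "clock": time; "q": joint angles; "joint_vel": joint speeds; "tau": joint torques, N m; "tool_pos": TCP position; "ee_rot": TCP orientation; "ft_force": force on the tool from outside, world axes, zero at the start; "moment": the same for the moment, N m; "finger_gap": finger opening in m; "gripper_force": force on a finger pad.
Only numpy, scipy, OpenCV 4.12 (cv2) and the standard library are available. Lean on these libraries where they do the work, as an engineer would, in place of code of your own. Each camera call takes 0.05 s, during which the arm holds its last target. There are 200 camera calls.

## Working session

There is one attempt and no reset: what is moved stays moved. The work goes in short steps, Python scripts to look and compute and a tool call to move; the robot and the scene stay as the last step left them, time stands still between calls to the robot, and variables do not carry over. Pictures are saved under pics/ and viewed, at most 10 in all, crops included, and the job is handed in when it is done.

Besides the shell and the picture viewer there is one more tool, called after "Emit:" by a JSON object that holds its "op" and its "data", one argument or row to a line. step_arm: Moves the arm, as the interface text tells. Its arguments: {"type":"object","properties":{"deltas":{"type":"array","items":{"type":"array","items":{"type":"number"}}},"squeeze":{"type":"number"}},"required":["deltas"]}

```bash
mkdir -p pics
cat > h.py <<'E'
import numpy as np, cv2
from rig import ctrl
from scipy.spatial.transform import Rotation as R
def shot(n,f=None):
    s=ctrl.sense(); im,d=ctrl.snapshot(n)
    c=ctrl.camera_info(n)
    if n=="wrist":
        T=np.eye(4);T[:3,:3]=R.from_quat(s["ee_rot"]).as_matrix();T[:3,3]=s["tool_pos"]
        M=T@np.array(c["hand_eye"]); P,Q=M[:3,3],M[:3,:3]
    else: P,Q=np.array(c["position"]),np.array(c["rotation"])
    if Q.shape!=(3,3): Q=R.from_quat(Q).as_matrix()
    if f: cv2.imwrite("pics/"+f,im[...,::-1])
    return im,d,(np.array(c["K"]),c["k1"],P,Q)
def rays(uv,cam):
    K,k1,P,Q=cam
    uv=np.asarray(uv,float).reshape(-1,1,2)
    s=cv2.undistortPoints(uv,K,np.array([k1,0,0,0.])).reshape(-1,2)
    return np.c_[s[:,0],-s[:,1],-np.ones(len(s))]@Q.T
def onplane(uv,z,cam):
    r=rays(uv,cam); return cam[2]+r*((z-cam[2][2])/r[:,2])[:,None]
def cloud(d,cam):
    v,u=np.mgrid[:d.shape[0],:d.shape[1]]
    r=rays(np.c_[u.ravel(),v.ravel()],cam)
    return (cam[2]+r*d.reshape(-1,1)).reshape(*d.shape,3)
E
python3 - <<'E'
from h import *
print(ctrl.sense(),ctrl.grip_point_offset)
for n in("top","side","wrist"):
    im,d,c=shot(n,n+"0.png"); np.savez("pics/"+n+"0.npz",im=im,d=d,K=c[0],k1=c[1],P=c[2],Q=c[3]); print(n,c,(d>0).mean())
a=cv2.imread("pics/top0.png");b=cv2.imread("pics/side0.png")
E
```

```text
{'clock': 0.0, 'q': array([ 1.04048332e+00,  4.94207222e-01,  1.34618008e+00, -2.12167331e-05,
        1.30250382e+00, -9.54842223e-02]), 'joint_vel': array([-0.00070438, -0.00058195,  0.00022111,  0.00077001, -0.0018329 ,
        0.000246  ]), 'tau': array([-5.53953563e-03, -8.82180762e+01, -3.83873641e+01, -2.74855811e-04,
        1.01325125e-02,  1.44452797e-04]), 'tool_pos': array([0.26308105, 0.56650411, 0.23066873]), 'ee_rot': array([ 2.15702811e-01,  9.76458845e-01, -6.20855119e-04, -1.90114165e-04]), 'ft_force': array([-0.50411066, -0.31670407,  0.24286883]), 'moment': array([-0.02167416, -0.00197565,  0.00777299]), 'gripper_force': 0.0, 'finger_gap': 0.08557411728421921} 0.0187
top (array([[451.88019563,   0.        , 253.35234092],
       [  0.        , 451.88019563, 187.40082663],
       [  0.        ,   0.        ,   1.        ]]), -0.07420841630391972, array([0.39669144, 0.1023562 , 0.9076202 ]), array([[-1.85033022e-02,  9.91323616e-01, -1.30134994e-01],
       [-9.99825725e-01, -1.86686123e-02, -5.03994157e-05],
       [-2.47940189e-03,  1.30111382e-01,  9.91496284e-01]])) 0.9958394368489584
side (array([[477.44194661,   0.        , 258.7638301 ],
       [  0.        , 477.44194661, 195.70773681],
       [  0.        ,   0.        ,   1.        ]]), -0.20228856808063872, array([0.93701819, 0.05847928, 0.78788601]), array([[ 0.12632879, -0.84142714,  0.52539643],
       [ 0.99189991,  0.10006993, -0.07823418],
       [ 0.01325198,  0.5310239 ,  0.84725321]])) 0.99609375
wrist (array([[312.90461134,   0.        , 253.37951447],
       [  0.        , 312.90461134, 189.44156085],
       [  0.        ,   0.        ,   1.        ]]), -0.07254833104480653, array([0.20480606, 0.59260888, 0.37304043]), array([[ 4.20874486e-01, -8.76117316e-01, -2.35123617e-01],
       [ 9.07118621e-01,  4.06293766e-01,  1.09823416e-01],
       [-6.88936981e-04, -2.59506885e-01,  9.65741012e-01]])) 0.996063232421875
```

View pics/top0.png

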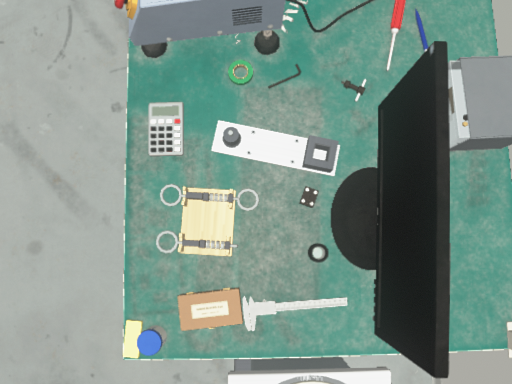

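View pics/side0.png

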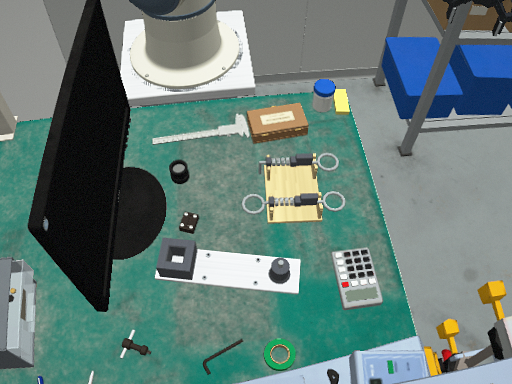

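Top view: hooked spring is the lower one (eye at ~(167,242), hook end ~(235,245)). Two-eye spring is above it at row ~197. Rack hole is at ~(320,155), post at ~(232,136), and the monitor is tall on the right. The side view agrees. Next I measure colours and depth and zoom in.

Run:
```python
from h import *
def ld(n):
    z=np.load(f"pics/{n}0.npz"); return z["im"],z["d"],(z["K"],float(z["k1"]),z["P"],z["Q"])
im,d,c=ld("top"); W=cloud(d,c)
for n,uv,z in(("hole",(320,155),.048),("post",(232,136),.058),("eye",(167,242),.040),("block",(196,244),.063),("eye2a",(172,196),.04),("eye2b",(247,199),.04)):
    print(n,onplane(uv,z,c).round(4),W[uv[1],uv[0]].round(3))
si,sd,sc=ld("side")
for n,uv,z in(("hole",(177,259),.048),("post",(280,264),.058),("eye",(328,162),.040)): print("side",n,onplane(uv,z,sc).round(4),W[0,0].shape)
# monitor
t=W[(W[...,2]>.1)&(W[...,0]>0.15)&(W[...,0]<.75)&(W[...,1]<.3)&(W[...,1]>-.4)]
print("tall max y",t[:,1].max(),[(h,t[(t[:,2]>h)][:,1].max().round(3)) for h in(.1,.15,.2,.3,.4) if (t[:,2]>h).any()],t[:,2].max())
a=cv2.resize(im[180:262,145:265,::-1],None,fx=5,fy=5,interpolation=cv2.INTER_CUBIC)
b=cv2.resize(im[115:180,205:345,::-1],None,fx=4,fy=4,interpolation=cv2.INTER_CUBIC)[:180]
o=np.zeros((410+180,600,3),np.uint8);o[:410]=a;o[410:,:560]=b
cv2.imwrite("pics/crop.png",o)
```

```text
hole [[ 0.5705 -0.0281  0.048 ]] [ 0.578 -0.034  0.009]
post [[0.6089 0.1417 0.058 ]] [0.612 0.142 0.044]
eye [[0.4083 0.2696 0.04  ]] [0.409 0.277 0.001]
block [[0.4034 0.211  0.063 ]] [0.403 0.211 0.064]
eye2a [[0.4967 0.2603 0.04  ]] [0.501 0.267 0.001]
eye2b [[0.4882 0.1151 0.04  ]] [0.492 0.116 0.   ]
side hole [[ 0.5877 -0.0273  0.048 ]] (3,)
side post [[0.6216 0.144  0.058 ]] (3,)
side eye [[0.4122 0.2714 0.04  ]] (3,)
tall max y 0.1023562037776237 [(0.1, np.float64(0.102)), (0.15, np.float64(0.102)), (0.2, np.float64(0.102)), (0.3, np.float64(0.102)), (0.4, np.float64(0.102))] 0.9076201952388153
```

View pics/crop.png

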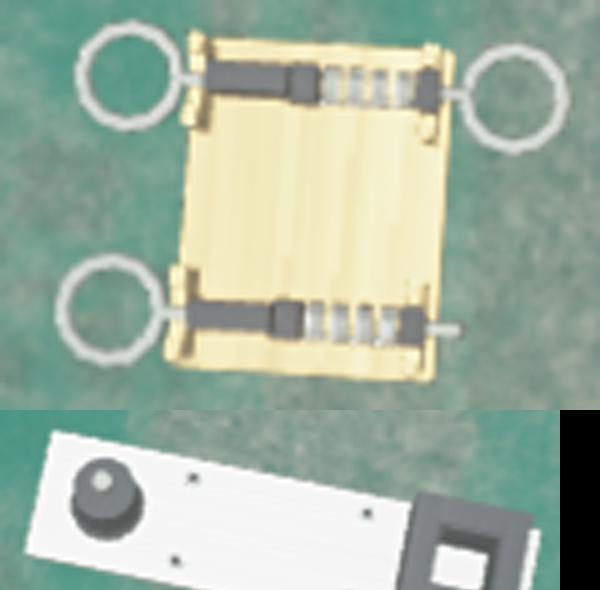

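Run:
```python
from h import *
def ld(n):
    z=np.load(f"pics/{n}0.npz"); return z["im"],z["d"],(z["K"],float(z["k1"]),z["P"],z["Q"])
im,d,c=ld("top"); W=cloud(d,c); W[d==0]=0
p=lambda u,v,z:onplane((u,v),z,c)[0].round(4)
b=p(145+229/5-.4,180+315/5-.4,.063); e=p(145+109/5-.4,180+310/5-.4,.040); hk=p(145+460/5-.4,180+328/5-.4,.045)
print("block",b,"eye",e,"hook",hk)
print("post",p(205+102/4,115+70/4,.058),"hole", p(320,153,.048))
for n in("top","side"):
    im,d,c=ld(n); W=cloud(d,c); W[d==0]=0
    t=W[(W[...,2]>.08)&(W[...,2]<.6)&(W[...,0]>0.2)&(W[...,0]<.75)&(W[...,1]<.1)&(W[...,1]>-.4)]
    print(n,"monitor y pct",np.percentile(t[:,1],[1,50,90,99,99.9]).round(3),"x",np.percentile(t[:,0],[0,100]).round(3),"z",t[:,2].max())
    m=(W[...,2]>.046)&(W[...,2]<.052)&(abs(W[...,0]-.58)<.06)&(abs(W[...,1]+.03)<.06)
    print("rim mean",W[m].mean(0).round(4),m.sum()); r=cv2.minAreaRect((W[m][:,:2]*1000).astype(np.float32)); print(r)
im,d,c=ld("top"); W=cloud(d,c)
print("stand board z",W[222,200:220:5,2].round(3))
```

```text
block [0.4062 0.2214 0.063 ] eye [0.4091 0.2708 0.04  ] hook [0.4    0.1362 0.045 ]
post [0.6159 0.1445 0.058 ] hole [ 0.5744 -0.0282  0.048 ]
top monitor y pct [-0.381 -0.139 -0.124 -0.116 -0.115] x [0.229 0.748] z 0.34241420833720726
rim mean [ 0.5759 -0.0306  0.0488] 658
((576.2482299804688, -30.682025909423828), (58.56511688232422, 58.73352813720703), 77.35743713378906)
side monitor y pct [-0.308 -0.141 -0.125 -0.116 -0.115] x [0.202 0.744] z 0.3394645433928525
rim mean [ 0.5777 -0.0307  0.0473] 516
((576.9129638671875, -29.725242614746094), (59.70143127441406, 58.44926834106445), 76.35909271240234)
stand board z [0.01  0.01  0.007 0.01 ]
```

Emit:
{"op": "step_arm", "data": {
  "deltas": [
    [0.05,-0.274,-0.25,0.03,0,0,69],
    [0.05,-0.274,-0.25,0.03,0,0,69],
    [0.05,-0.274,-0.25,0.03,0,0,69],
    [0.05,-0.274,-0.25,0.03,0,0,69],
    [0.05,-0.274,-0.25,0.03,0,0,69],
    [0.05,-0.274,-0.25,0.03,0,0,69],
    [0.05,-0.274,-0.25,0.03,0,0,69],
    [0.05,-0.274,-0.25,0.03,0,0,69]
  ]
}}

```text
clock: 0.95
tool_pos: [0.4072, 0.2215, 0.201]
ee_rot: [0.732, 0.681, -0.0, 0.0]
ft_force: [0.2, 1.2, -0.4]
finger_gap: 0.0499
gripper_force: 0.0
```

Emit:
{"op": "step_arm", "data": {
  "deltas": [
    [0.05,0,0,0,0,0,0],
    [0.05,0,0,0,0,0,0],
    [0.05,0,0,0,0,0,0]
  ]
}}

```text
clock: 1.25
tool_pos: [0.4062, 0.2253, 0.2013]
ee_rot: [0.729, 0.685, 0.0, -0.0]
ft_force: [-0.3, -0.1, 0.5]
finger_gap: 0.0499
gripper_force: 0.0
```

Run:
```python
from h import *
im,d,c=shot("wrist","w1.png"); np.savez("pics/wrist1.npz",im=im,d=d,K=c[0],k1=c[1],P=c[2],Q=c[3])
s=ctrl.sense(); print(s["clock"],s["tool_pos"],R.from_quat(s["ee_rot"]).as_matrix().round(4),s["finger_gap"],s["q"].round(2))
```

```text
1.3 [0.40616744 0.22549365 0.20130883] [[ 6.130e-02  9.981e-01  0.000e+00]
 [ 9.981e-01 -6.130e-02  2.000e-04]
 [ 2.000e-04  0.000e+00 -1.000e+00]] 0.05001046015017374 [0.38 0.31 1.77 0.   1.07 0.44]
```

View pics/w1.png

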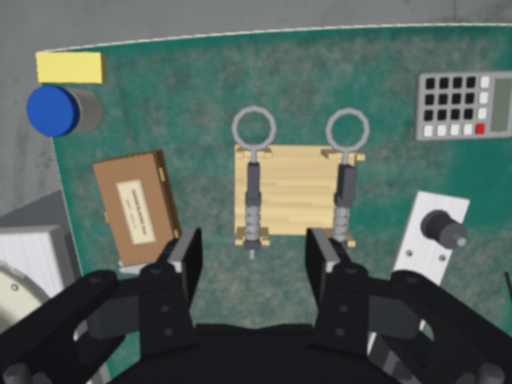

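The wrist view shows the hooked spring (left, world -x side): eye ~(254,129), dark grip block ~(253,165–205), hook ~(252,253). The two-eye spring is at ~(345,185).

Run:
```python
from h import *
z=np.load("pics/wrist1.npz"); im,d,c=z["im"],z["d"],(z["K"],float(z["k1"]),z["P"],z["Q"])
W=cloud(d,c)
m=(W[...,2]>.057)&(W[...,2]<.07)&(abs(W[...,0]-.405)<.02)&(W[...,1]>.18)&(W[...,1]<.26)&(im.max(2)<110)
n,l,st,_=cv2.connectedComponentsWithStats(m.astype(np.uint8)); 
for i in range(1,n):
    if st[i,4]>30: print(st[i],W[l==i].mean(0).round(4),cv2.minAreaRect((W[l==i][:,:2]*1000).astype(np.float32)))
# eye: bright ring
m=(W[...,2]>.03)&(W[...,2]<.05)&(abs(W[...,0]-.41)<.03)&(W[...,1]>.245)&(W[...,1]<.31)
v,u=np.nonzero(m); print("eye",cv2.minEnclosingCircle((onplane(np.c_[u,v],.043,c)[:,:2]*1000).astype(np.float32)))
print("hook",onplane((252,253),.047,c))
# post top
m=(W[...,2]>.052)&(W[...,2]<.065)&(abs(W[...,0]-.616)<.02)&(abs(W[...,1]-.145)<.02)
print("post",W[m].mean(0),m.sum(), np.median(W[m],0))
print(W[120:300:10,253].round(3))
```

```text
[247 165  13  34 386] [0.4068 0.2208 0.0623] ((406.77838134765625, 220.72195434570312), (31.220643997192383, 11.27330207824707), 86.7862548828125)
eye ((406.94873046875, 265.7391357421875), 26.212472915649414)
hook [[0.40089005 0.14131867 0.047     ]]
post [0.61621386 0.14462999 0.05644228] 90 [0.61586738 0.14472503 0.05702667]
[[ 0.41   0.274  0.   ]
 [ 0.409  0.264  0.001]
 [ 0.409  0.253 -0.001]
 [ 0.408  0.248  0.042]
 [ 0.408  0.238  0.042]
 [ 0.408  0.232  0.064]
 [ 0.407  0.223  0.062]
 [ 0.406  0.213  0.062]
 [ 0.406  0.2    0.052]
 [ 0.405  0.19   0.053]
 [ 0.404  0.18   0.053]
 [ 0.404  0.169  0.053]
 [ 0.403  0.157  0.05 ]
 [ 0.402  0.145  0.048]
 [ 0.4    0.108 -0.001]
 [ 0.399  0.095 -0.   ]
 [ 0.398  0.08  -0.001]
 [ 0.397  0.066 -0.001]]
```

Emit:
{"op": "step_arm", "data": {
  "deltas": [
    [0.05,-0.005,0.001,0.04,0,0,0],
    [0.05,-0.005,0.001,0.08,0,0,0],
    [0.05,-0.005,0.001,0.11,0,0,0],
    [0.05,-0.005,0.001,0.135,0,0,0],
    [0.05,-0.005,0.001,0.155,0,0,0],
    [0.05,-0.005,0.001,0.165,0,0,0],
    [0.05,-0.005,0.001,0.165,0,0,0],
    [0.05,-0.005,0.001,0.165,0,0,0]
  ]
}}

```text
clock: 2.1
tool_pos: [0.4073, 0.2201, 0.0368]
ee_rot: [0.729, 0.684, 0.0, 0.0]
ft_force: [-0.3, 0.0, 0.3]
finger_gap: 0.0497
gripper_force: 0.0
```

Emit:
{"op": "step_arm", "data": {
  "deltas": [
    [0.0,0,0,0,0,0,0],
    [0.0,0,0,0,0,0,0],
    [0.0,0,0,0,0,0,0],
    [0.0,0,0,0,0,0,0],
    [0.0,0,0,0,0,0,0]
  ],
  "squeeze": 80
}}

```text
clock: 2.6
tool_pos: [0.4073, 0.2198, 0.0368]
ee_rot: [0.729, 0.684, 0.0, 0.0]
ft_force: [-1.8, 1.2, 8.0]
finger_gap: 0.0107
gripper_force: 79.8
```

Emit:
{"op": "step_arm", "data": {
  "deltas": [
    [0.0,0,0,-0.01,0,0,0],
    [0.0,0,0,-0.03,0,0,0],
    [0.0,0,0,-0.06,0,0,0],
    [0.0,0,0,-0.09,0,0,0],
    [0.0,0,0,-0.11,0,0,0],
    [0.0,0,0,-0.11,0,0,0]
  ]
}}

```text
clock: 3.2
tool_pos: [0.4084, 0.2201, 0.1491]
ee_rot: [0.729, 0.684, 0.002, 0.001]
ft_force: [0.3, -0.1, -2.2]
finger_gap: 0.0101
gripper_force: 78.6
```

Run:
```python
from h import *
s=ctrl.sense(); print(s["clock"],s["tool_pos"],s["ft_force"],s["moment"],s["finger_gap"],s["gripper_force"],R.from_quat(s["ee_rot"]).as_matrix().round(4)[:,0])
im,d,c=shot("side","s2.png")
a=cv2.resize(im[60:320,140:380,::-1],None,fx=2.3,fy=2.3,interpolation=cv2.INTER_CUBIC); cv2.imwrite("pics/s2c.png",a)
```

```text
3.2 [0.40835044 0.22008108 0.14912362] [ 0.28663312 -0.08025941 -2.21926501] [-0.00609796 -0.02806467  0.00455363] 0.010133289198584026 78.57562780380249 [0.0639 0.998  0.002 ]
```

View pics/s2c.png

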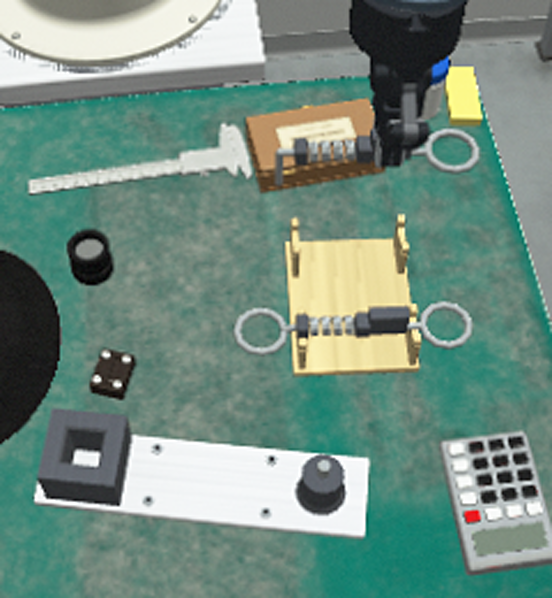

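Run:
```python
from h import *
im,d,c=shot("side"); s=ctrl.sense(); W=cloud(d,c)
print("tip side",onplane((261.5,139),.119,c)); 
print("elbow side",onplane((140+283/2.3,60+152/2.3),.157,c))
t=s["tool_pos"]; u=R.from_quat(s["ee_rot"]).as_matrix()[:,0]; print("expected",t-0.083*u)
im,d,c=shot("wrist"); W=cloud(d,c)
m=(W[...,2]>.10)&(W[...,2]<.19)&(abs(W[...,0]-.406)<.04)&((W[...,1]<.165)|(W[...,1]>.25))&(W[...,1]<.33)&(W[...,1]>.11)
e=m&(W[...,1]>.25); v,l=np.nonzero(e); 
if e.sum(): print("eye",cv2.minEnclosingCircle((W[e][:,:2]*1000).astype(np.float32)),np.median(W[e],0))
k=m&(W[...,1]<.165)
if k.sum(): print("hookend",W[k].min(0),np.median(W[k],0),k.sum())
cv2.imwrite("pics/w2.png",im[...,::-1])
```

```text
tip side [[0.40382075 0.14026805 0.119     ]]
elbow side [[0.40606547 0.1419732  0.157     ]]
expected [0.40182511 0.13678777 0.14651344]
eye ((411.48712158203125, 267.9814147949219), 21.964237213134766) [0.41165558 0.27112436 0.15136614]
```

Emit:
{"op": "step_arm", "data": {
  "deltas": [
    [0.0,-0.03,0.03,0,0,0,2],
    [0.0,-0.065,0.07,0,0,0,5],
    [0.0,-0.1,0.11,0,0,0,7],
    [0.0,-0.13,0.15,0,0,0,9],
    [0.0,-0.152,0.185,0,0,0,9],
    [0.0,-0.157,0.197,0,0,0,9],
    [0.0,-0.157,0.197,0,0,0,9],
    [0.0,-0.157,0.197,0,0,0,9]
  ]
}}

```text
clock: 4.15
tool_pos: [0.5923, 0.0507, 0.145]
ee_rot: [0.781, 0.625, -0.001, -0.001]
ft_force: [-0.6, 0.5, -1.7]
finger_gap: 0.0108
gripper_force: 78.6
```

Run:
```python
from h import *
im,d,c=shot("side","s3.png"); s=ctrl.sense(); M=R.from_quat(s["ee_rot"]).as_matrix(); t=s["tool_pos"]
print(t,M.round(4),s["ft_force"]); print("tip exp",t-0.083*M[:,0])
a=cv2.resize(im[180:330,100:360,::-1],None,fx=3,fy=3,interpolation=cv2.INTER_CUBIC); cv2.imwrite("pics/s3c.png",a)
```

```text
[0.59213757 0.05108061 0.14531798] [[ 2.187e-01  9.758e-01 -2.500e-03]
 [ 9.758e-01 -2.187e-01  2.000e-04]
 [-4.000e-04 -2.500e-03 -1.000e+00]] [-0.18663602 -0.20799442 -0.50853655]
tip exp [ 0.5739848  -0.02990998  0.14534968]
```

View pics/s3c.png

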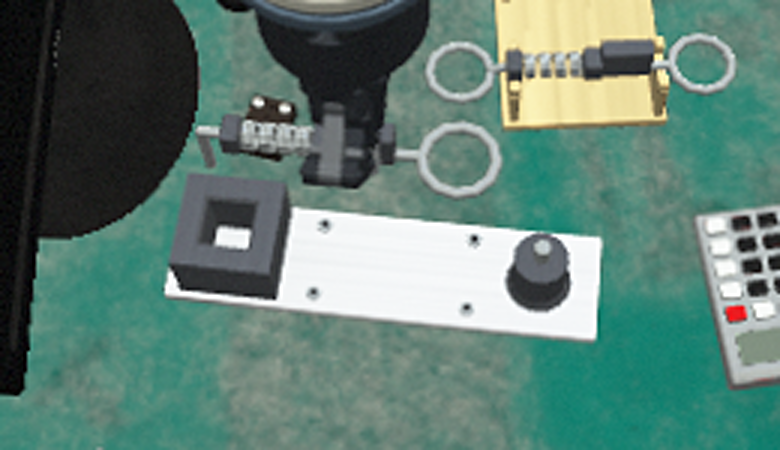

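Run:
```python
from h import *
im,d,c=shot("side")
print(onplane((170,234),.1155,c), "elbow",onplane((100+205/3,180+131/3),.1535,c))
print("hole corners", onplane([(100+x/3,180+y/3) for x,y in((206,197),(256,203),(252,252),(196,246))],.048,c).round(4))
im,d,c=shot("wrist"); W=cloud(d,c); m=(W[...,2]>.053)&(W[...,2]<.065)&(abs(W[...,0]-.616)<.02)&(abs(W[...,1]-.145)<.02); print("post",W[m].mean(0),m.sum())
```

```text
[[ 0.57470472 -0.02877162  0.1155    ]] elbow [[ 0.57714798 -0.02581158  0.1535    ]]
hole corners [[ 0.5608 -0.0406  0.048 ]
 [ 0.5679 -0.012   0.048 ]
 [ 0.5983 -0.0158  0.048 ]
 [ 0.5911 -0.0474  0.048 ]]
post [0.61734502 0.14300138 0.05715387] 161
```

Emit:
{"op": "step_arm", "data": {
  "deltas": [
    [0.0,0,0.003,0.01,0,0,0],
    [0.0,0,0.003,0.03,0,0,0],
    [0.0,0,0.003,0.045,0,0,0],
    [0.0,0,0.003,0.055,0,0,0],
    [0.0,0,0.003,0.065,0,0,0],
    [0.0,0,0.003,0.075,0,0,0],
    [0.0,0,0.003,0.083,0,0,0],
    [0.0,0,0.003,0.083,0,0,0]
  ],
  "squeeze": 120
}}

```text
clock: 5.1
tool_pos: [0.5961, 0.0497, 0.0623]
ee_rot: [0.781, 0.625, -0.001, -0.0]
ft_force: [0.6, 0.2, -1.4]
finger_gap: 0.0098
gripper_force: 118.4
```

Run:
```python
from h import *
im,d,c=shot("side","s4.png"); s=ctrl.sense(); M=R.from_quat(s["ee_rot"]).as_matrix(); t=s["tool_pos"]
print(t,M.round(4)[:,0],s["ft_force"],s["gripper_force"])
a=cv2.resize(im[180:330,100:360,::-1],None,fx=3,fy=3,interpolation=cv2.INTER_CUBIC); cv2.imwrite("pics/s4c.png",a)
```

```text
[0.59643244 0.04971595 0.06290642] [ 2.193e-01  9.757e-01 -2.000e-04] [ 0.61543967 -0.49199522 -1.00986536] 118.44111800193787
```

View pics/s4c.png

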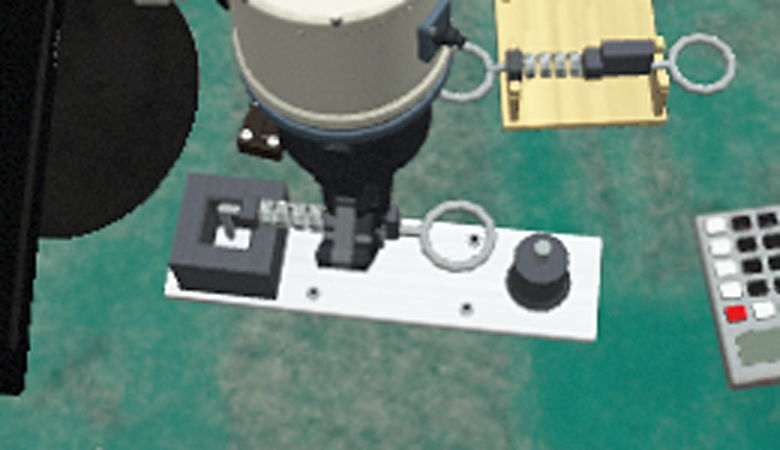

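Leg is in the hole (~(230,225) in the crop). Now I stretch.

Emit:
{"op": "step_arm", "data": {
  "deltas": [
    [0.0,0.008,0,0,0,0,0],
    [0.0,0.016,0,0,0,0,0],
    [0.0,0.024,0,0,0,0,0],
    [0.0,0.032,0,0,0,0,0],
    [0.0,0.04,0,0,0,0,0],
    [0.0,0.047,0,0,0,0,0],
    [0.0,0.047,0,0,0,0,0],
    [0.0,0.047,0,0,0,0,0]
  ]
}}

```text
clock: 5.95
tool_pos: [0.6067, 0.0956, 0.0631]
ee_rot: [0.781, 0.625, -0.0, 0.0]
ft_force: [-0.8, -5.8, -3.9]
finger_gap: 0.0098
gripper_force: 118.4
```

Run:
```python
from h import *
im,d,c=shot("side","s5.png"); s=ctrl.sense(); M=R.from_quat(s["ee_rot"]).as_matrix(); t=s["tool_pos"]
print(t,M.round(4)[:,0],s["ft_force"],s["ft_force"]@M[:,0],s["moment"],s["gripper_force"])
e=t+.049*M[:,0]; print("eye exp",e, "to post",M.T@(np.array([.6165,.1445,0])-e))
a=cv2.resize(im[180:330,100:360,::-1],None,fx=3,fy=3,interpolation=cv2.INTER_CUBIC)
b,_,_=shot("top","t5.png"); b=cv2.resize(b[115:180,205:345,::-1],(780,362),interpolation=cv2.INTER_CUBIC)
w,_,_=shot("wrist","w5.png")
cv2.imwrite("pics/s5c.png",np.r_[cv2.resize(a,(520,300)),np.hstack([cv2.resize(b,(520,242))])])
```

```text
[0.6067613  0.09549759 0.06315894] [ 2.189e-01  9.757e-01 -5.000e-04] [-0.31906423 -6.09144425 -1.79546878] -6.012551828924235 [-1.08244596  0.14576721  0.07003559] 118.4110414981842
eye exp [0.61748858 0.14330894 0.06313232] to post [ 0.00098004 -0.00120381  0.06313221]
```

View pics/s5c.png

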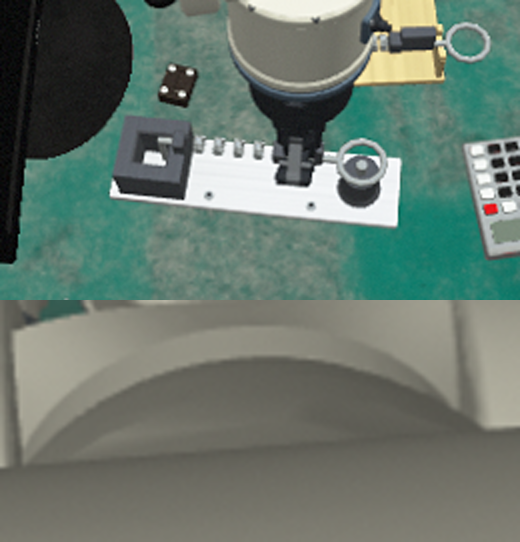

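The eye ring is over the pin (side crop ~(362,163)) and the pull is 6 N, as expected. Next I lower it.

Emit:
{"op": "step_arm", "data": {
  "deltas": [
    [0.0,0,-0.001,0.004,0,0,0],
    [0.0,0,-0.001,0.008,0,0,0],
    [0.0,0,-0.001,0.012,0,0,0],
    [0.0,0,-0.001,0.016,0,0,0],
    [0.0,0,-0.001,0.02,0,0,0],
    [0.0,0,-0.001,0.02,0,0,0],
    [0.0,0,-0.001,0.02,0,0,0]
  ]
}}

```text
clock: 6.8
tool_pos: [0.6061, 0.0955, 0.0435]
ee_rot: [0.781, 0.625, -0.0, 0.0]
ft_force: [-1.5, -5.8, 3.3]
finger_gap: 0.0101
gripper_force: 119.9
```

Run:
```python
from h import *
im,d,c=shot("side","s6.png"); s=ctrl.sense(); M=R.from_quat(s["ee_rot"]).as_matrix(); t=s["tool_pos"]
print(t,s["ft_force"],s["ft_force"]@M[:,0],s["moment"],s["gripper_force"])
a=cv2.resize(im[200:300,150:320,::-1],None,fx=4,fy=4,interpolation=cv2.INTER_CUBIC)
cv2.imwrite("pics/s6c.png",a)
```

```text
[0.60608135 0.09551459 0.04353822] [-1.5710043 -5.3180103  3.5540773] -5.534640442738677 [-1.53811696  0.28910726  0.02328177] 119.89330172538757
```

View pics/s6c.png

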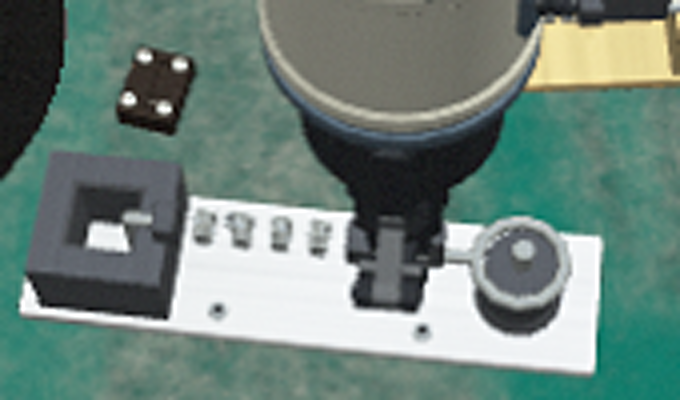

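The eye is around the pin on the collar and has touched down. Now I ease back until the post takes the load, release and lift.

Emit:
{"op": "step_arm", "data": {
  "deltas": [
    [0.0,-0.005,0,0,0,0,0],
    [0.0,-0.01,0,0,0,0,0],
    [0.0,-0.01,0,0,0,0,0],
    [0.015,-0.01,0,0,0,0,0],
    [0.025,-0.01,0,0,0,0,0],
    [0.04,-0.01,0,0,0,0,0],
    [0.05,-0.01,0,0,0,0,0],
    [0.05,-0.01,0,0,0,0,0]
  ]
}}

```text
clock: 7.65
tool_pos: [0.6037, 0.0861, 0.0432]
ee_rot: [0.781, 0.625, -0.0, -0.0]
ft_force: [0.8, 0.1, -1.0]
finger_gap: 0.0501
gripper_force: 0.0
```

Emit:
{"op": "step_arm", "data": {
  "deltas": [
    [0.05,0,0,-0.01,0,0,0],
    [0.05,0,0,-0.03,0,0,0],
    [0.05,0,0,-0.06,0,0,0],
    [0.05,0,0,-0.1,0,0,0],
    [0.05,0,0,-0.14,0,0,0],
    [0.05,0,0,-0.16,0,0,0],
    [0.05,0,0,-0.16,0,0,0]
  ]
}}

```text
clock: 8.35
tool_pos: [0.6053, 0.0861, 0.2073]
ee_rot: [0.781, 0.625, 0.002, 0.002]
ft_force: [0.2, -0.2, -0.0]
finger_gap: 0.0499
gripper_force: 0.0
```

Run:
```python
from h import *
im,d,c=shot("side","s7.png"); s=ctrl.sense(); print(s["clock"],s["tool_pos"],s["ft_force"],s["finger_gap"])
W=cloud(d,c); m=(W[...,2]>.03)&(W[...,2]<.09)&(abs(W[...,0]-.61)<.05)&(W[...,1]<.19)&(W[...,1]>.02)
for y in np.arange(.02,.19,.01):
    q=W[m&(abs(W[...,1]-y)<.005)]; print(round(y,3),len(q) and (np.median(q[:,2]).round(4),q[:,2].max().round(4)),end=" ")
a=cv2.resize(im[200:300,150:320,::-1],None,fx=4,fy=4,interpolation=cv2.INTER_CUBIC)
cv2.imwrite("pics/s7c.png",a)
```

```text
8.4 [0.60443209 0.08610654 0.20530904] [ 0.13824175 -0.8585919   0.00723534] 0.05002007796563559
0.02 (np.float64(0.0592), np.float64(0.0631)) 0.03 (np.float64(0.0581), np.float64(0.0623)) 0.04 (np.float64(0.058), np.float64(0.0624)) 0.05 (np.float64(0.0592), np.float64(0.0621)) 0.06 (np.float64(0.0571), np.float64(0.0617)) 0.07 (np.float64(0.0601), np.float64(0.072)) 0.08 (np.float64(0.068), np.float64(0.0722)) 0.09 (np.float64(0.068), np.float64(0.0723)) 0.1 (np.float64(0.0683), np.float64(0.0722)) 0.11 (np.float64(0.0484), np.float64(0.0516)) 0.12 (np.float64(0.0482), np.float64(0.0509)) 0.13 (np.float64(0.0449), np.float64(0.0514)) 0.14 (np.float64(0.0437), np.float64(0.059)) 0.15 (np.float64(0.0469), np.float64(0.0599)) 0.16 (np.float64(0.0418), np.float64(0.0457)) 0.17 0 0.18 0
```

View pics/s7c.png

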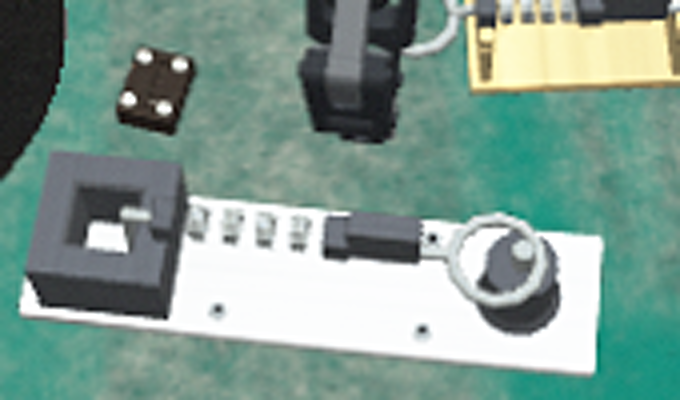

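Spring is released and stretched: eye ring around the pin at ~(522,250), hook in the hole at ~(140,214). Block top measures 0.07 m, which means it is fully down. I'm handing in.

```bash
python3 -c "
from rig import ctrl
print(ctrl.finish_job())"
```

```text
the job is handed in; nothing more can be done
None
```

The hooked spring is on the rack, with its leg in the hole and its eye down round the post, stretched and released. The two-eye spring was left in the stand, and I handed the job in at about 8.4 s; no verdict was returned.

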